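# Find the balance point of a weighted rail

### The job

Find where this weighted rail balances: pick the wooden bar up off the bench, lay it gently by its middle, square across the steel edge of the balancing stand, and, still holding it, slide it along on the edge until its balance point, which is nearer the tenon end, comes over it. Let go and leave it lying there level by itself; never press hard on the edge, and leave the other things on the bench where they are.

Things in the scene. Friction and masses are not known exactly. Their poses are not given: they have to be found in the camera images.
- bar: Plain wooden rail, 400 mm long (y), 36 wide (x), 26 thick (z), with a stub tenon (18 x 30 x 14 mm) on its +y end; starts flat on the bench. Origin: centre of the underside of the 400 mm length. Mass 0.38 to 0.46 kg. A lead slug fixed inside, out of sight, puts its balance point 20 to 75 mm from the middle towards the tenon, different every time.
- fulcrum: Balancing stand, fixed to the bench: dark wooden base 76 x 110 mm, 18 high, a block on it 44 x 50 mm up to 38 high, and a flat-topped upright steel blade in the middle, 26 mm long (x), 10 mm thick (y), top 75 mm above the bench. Origin: centre of the base's underside. A bar square across the edge lies along the stand's y axis.
- edge (a point): Centre of the top of the steel blade, 75 mm above the bench. The bar stays level only if its balance point is over the 10 mm thick top; else it tips until its low end rests on the bench (about 0.3 rad). Fingers that do not reach below the bar's underside clear the stand. Sliding drags the bar along its length (about half the load); let go under that drag, it may be kicked over.
- tape: Bystander: roll of masking tape lying flat, 104 mm across, 48 mm high; origin centre of underside.
- screwdriver: Bystander: screwdriver lying on the bench.
- offcut: Bystander: small wooden offcut, 34 x 62 x 20 mm, lying beside the stand on the side away from the robot; origin centre of underside.
- glue: Bystander: glue bottle, 56 mm across, 170 mm high, at the far side of the bench.
- block: Bystander: cork sanding block 70 x 120 x 40 mm.
- hammer: Bystander: hammer lying on the bench.
- tin: Bystander: steel tin, 80 mm across, 90 mm high, at the far side of the bench.
Not all that is in view belongs to the job. What is meant by the fulcrum is not orange or red, and is the larger of those in its own colour.

How it is judged:
By the outcome, as a careful person would: the job done as asked, in the order asked, and still so for the second after the job is handed in, with the robot touching nothing.
It also fails if it takes over 61 s, if anything falls off the work surface, if the arm or the gripper's body presses on something with over 40 N, if the wrist force passes 120 N, or if a joint passes its speed limit or range.

### The arm

A 6-joint arm with a two-finger parallel gripper is mounted at the origin on the work surface. World frame = base frame: x ahead of the robot, y to its left, z up, the work surface at z = 0. Lengths are in m, angles in rad, forces in N, time in s.
With the tool pointing down it reaches from about 0.375 to 0.9 m from the base axis. Payload 3.1 kg.
Tool frame: the origin (TCP) lies at the centre of the arm's flange, where the gripper is bolted on; the fingertips stand 173 mm ahead of it and the grasp point (between the pads) lies 155 mm ahead of it; z points along the fingers, x is the direction in which the jaws open and shut, and the axes are right-handed (so a half turn about z gives the same grasp; the last joint's range is limited). The gripper opens to 85 mm and grips with 20 to 120 N. Pads are 22 mm wide; open, the fingers measure 114 mm over their backs; the gripper's body (76 mm by 85 mm) begins 54 mm behind the grasp point. The pads swing forward as they close: fully open they stand 13 mm farther back than shut.
Start: joints at [-1.367, 0.527, 1.433, -0, 1.181, -0.178], TCP at [0.233, -0.58, 0.405] pointing down, gripper open.
Joint ranges: [-3.08, 3.08], [-0.75, 2.2], [0.22, 2.44], [-1.43, 4.57], [0, 2.65], [-2.85, 2.85]. Speed limits (rad/s): [2.79, 2.79, 3.14, 3.14, 3.14, 3.14].

### API

Orientations are given as a unit quaternion [x, y, z, w].
In Python, from station import manip gives the robot as it stands.
- The arm moves only by the shell command python3 -m jog 'ROWS' [OPENING] [FORCE]. ROWS is JSON, a list that holds one entry, the list of rows, each a list of 4 numbers: the shift along the world's x, y, z in mm, then the turn about the world's z in degrees. A call has exactly 8 rows; each row shifts and turns the commanded pose from where the row before left it; what a row does not reach is not made up. A row lasts 1/8 s, in which the tool goes at most 62.5 mm and 10.7 degrees, less where a joint would pass 70% of its speed; a pose out of reach is approached as far as the arm can. A call is refused whole if a number of a shift passes 62.5 or a number of a turn 10.7, either way. A call with a gripper value outside its range is refused whole. OPENING is the opening in per cent of the stroke, from 0 (shut) to 100 (fully open), set as the call begins (- or left out, the last holds). The fingers move at their own pace and stop on an object; FORCE is the grip in N (left out, the last holds). Time passes only in rows, so rows that do not move let the fingers close, or fill a call up. It gives the time, the measured TCP pose, the force and the opening at its end, in the units of the state.
- manip.sense(): the state, without advancing time (a new reading comes with each control period).
- manip.snapshot(name): name is "side" or "top" or "wrist"; returns the picture (400x640x3 uint8, red, green, blue); there is no depth.
- manip.camera_info(name): a dict with "fx", "fy", "cx", "cy" (pixels), "R" (3x3) and "t" (3): a world point X has camera coordinates R X + t. Camera axes: x right, y down, z forward; pixel columns grow to the right and rows downward; lengths in m; the calibration is good to about 2 mm. The wrist camera is an equidistant fisheye: a pixel r from the principal point sees the ray r / f radians off the axis. A picture is of the moment at which its call begins: read the wrist's pose just before it. camera_info takes no time and is no camera call; for the wrist camera it gives the pose at the moment of the call.
- manip.sign_off(): hands the job in, once; it reports no verdict.
The state is a dict: "t": time; "q": joint angles; "qd": joint speeds; "tau": joint torques, N m; "tcp_pos": TCP position; "tool_rot": TCP orientation; "force": force on the tool from outside, world axes, zero at the start; "ft_torque": the same for the moment, N m; "finger_gap": opening from 0.0 (shut) to 1.0 (fully open).
Only numpy, scipy, OpenCV 4.12 (cv2) and the standard library are available. Lean on these libraries where they do the work, as an engineer would, in place of code of your own. Each camera call takes 0.05 s, during which the arm holds its last target. There are 200 camera calls.

## Working session

There is one attempt and no reset: what is moved stays moved. The work goes in short steps, Python scripts to look and compute and a shell command to move; the robot and the scene stay as the last step left them, time stands still between calls to the robot, and variables do not carry over. Pictures are saved under pics/ and viewed, about 8 in all and at most 12, crops included, and the job is handed in when it is done.

```bash
ls; mkdir -p pics
python3 - <<'E'
from station import manip
import cv2
for n in ("top","side"):
    im=manip.snapshot(n); cv2.imwrite(f"pics/{n}0.png",im[:,:,::-1])
    c=manip.camera_info(n); print(n,c)
s=manip.sense(); print(s)
E
```

```text
pics
top {'fx': 494.86884603128374, 'fy': 494.86884603128374, 'cx': 323.814033120007, 'cy': 196.09884894611739, 'R': array([[ 5.03335554e-02, -9.98732035e-01,  9.25150497e-04],
       [-9.74705238e-01, -4.93245894e-02, -2.17983449e-01],
       [ 2.17752686e-01,  1.00701329e-02, -9.75952028e-01]]), 't': array([-0.03747178,  0.61057017,  1.39457581])}
side {'fx': 368.38533389396804, 'fy': 368.38533389396804, 'cx': 318.2547567454012, 'cy': 199.4132125292611, 'R': array([[-0.89000362, -0.45582961,  0.0106267 ],
       [-0.22461353,  0.41803553, -0.88022443],
       [ 0.39679002, -0.78578983, -0.47443864]]), 't': array([0.51289789, 0.22635843, 0.87408012])}
{'t': 0.1, 'q': array([-1.36751811e+00,  5.28391888e-01,  1.43377127e+00,  2.33839157e-05,
        1.18140316e+00, -1.78525550e-01]), 'qd': array([-0.000103  , -0.00191591, -0.00130233,  0.00027034, -0.00213757,
        0.00056636]), 'tau': array([ 6.36653567e-05, -4.43304527e+01, -1.78586036e+01, -2.26115153e-04,
        3.91608541e-03,  1.04489251e-05]), 'tcp_pos': array([ 0.23282422, -0.57968622,  0.40382058]), 'tool_rot': array([ 8.28427838e-01, -5.60094941e-01, -6.98828501e-04, -6.96846364e-04]), 'force': array([0.14852035, 0.40812439, 0.03958069]), 'ft_torque': array([-0.01317492, -0.04056562,  0.04878323]), 'finger_gap': 0.9999258401981806}
```

View pics/top0.png

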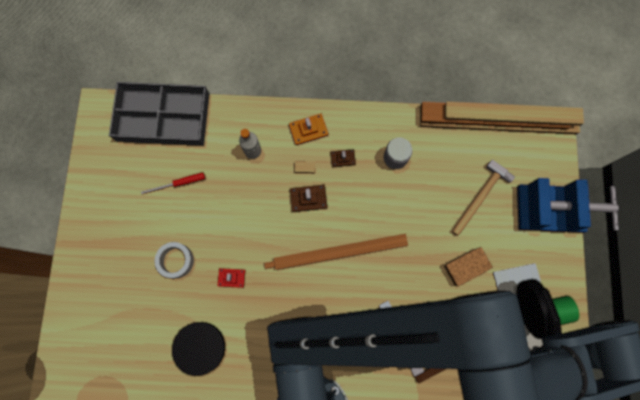

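View pics/side0.png

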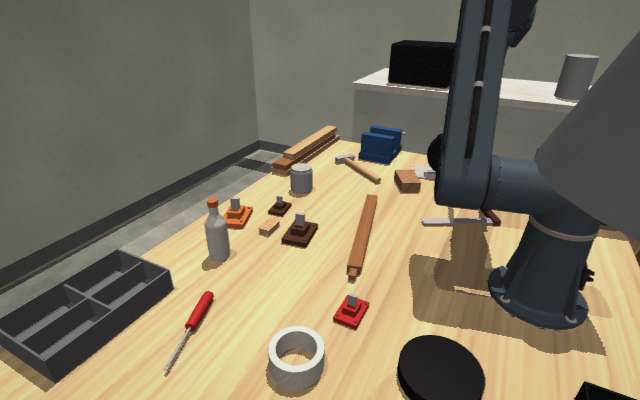

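The top view shows the bar from about (265,265), the tenon end, to (407,241). The larger dark-brown stand is at (308,198) and its smaller twin at (343,158). The offcut is at (304,167), beyond the stand. The orange and red stands are decoys.

```bash
cat > h.py <<'E'
import numpy as np, cv2
from station import manip
def plane(c,uv,z):
    d=np.array([(uv[0]-c['cx'])/c['fx'],(uv[1]-c['cy'])/c['fy'],1.]); R=c['R']; o=-R.T@c['t']; r=R.T@d
    return o+r*(z-o[2])/r[2]
def proj(c,X):
    p=c['R']@np.asarray(X,float)+c['t']; return np.array([c['fx']*p[0]/p[2]+c['cx'],c['fy']*p[1]/p[2]+c['cy']])
def box(im,c,roi,lo,hi,z):
    """rectangle of largest blob in roi, in world plane z (mm-rectified)"""
    x0,y0,x1,y1=roi; hsv=cv2.cvtColor(im,cv2.COLOR_RGB2HSV); m=np.zeros(im.shape[:2],np.uint8)
    m[y0:y1,x0:x1]=cv2.inRange(hsv,lo,hi)[y0:y1,x0:x1]
    cs,_=cv2.findContours(m,cv2.RETR_EXTERNAL,cv2.CHAIN_APPROX_NONE); k=max(cs,key=cv2.contourArea)
    P=np.array([plane(c,p[0],z)[:2]*1000 for p in k],np.float32)
    return m,cv2.minAreaRect(P),P
E
python3 - <<'E'
from h import *
im=cv2.imread("pics/top0.png")[:,:,::-1].copy(); c=manip.camera_info("top")
hsv=cv2.cvtColor(im,cv2.COLOR_RGB2HSV)
for p in [(340,252),(300,260),(268,265),(297,205),(320,190),(309,197),(304,167),(340,235),(330,210),(345,268)]: print(p,hsv[p[1],p[0]])
big=cv2.resize(im[150:290,250:420],None,fx=4.5,fy=4,interpolation=cv2.INTER_CUBIC)
cv2.imwrite("pics/crop0.png",big[:,:,::-1])
E
```

```text
(340, 252) [ 13 166 137]
(300, 260) [ 13 168 137]
(268, 265) [ 13 169 134]
(297, 205) [ 11 154  71]
(320, 190) [ 10 163  72]
(309, 197) [  4  16 112]
(304, 167) [ 19 118 154]
(340, 235) [ 27  90 156]
(330, 210) [ 28  89 154]
(345, 268) [ 24  98 154]
```

View pics/crop0.png

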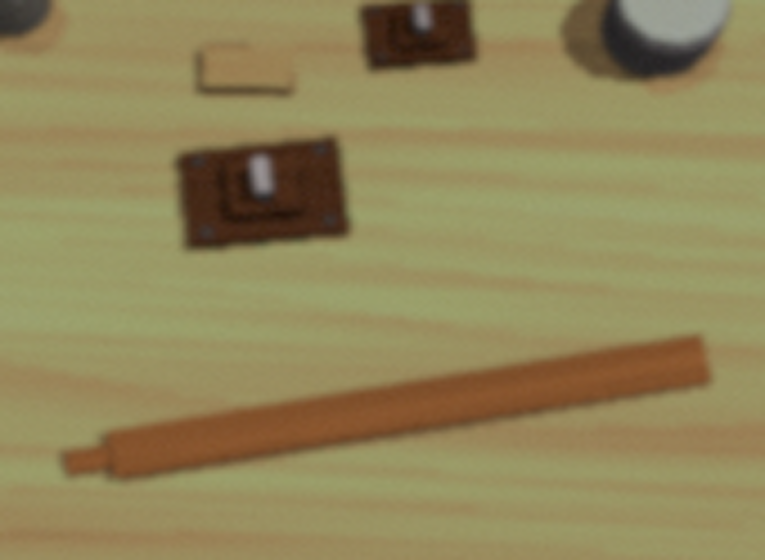

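The crop shows the base corners at about (180,153), (337,138), (348,235) and (187,248), with the blade top at about (262,175). The bar's tenon is on the left (+y). Next I'll fit metric rectangles.

Run:
```python
from h import *
im=cv2.imread("pics/top0.png")[:,:,::-1].copy(); c=manip.camera_info("top")
print("cam",-c['R'].T@c['t'])
m,r,P=box(im,c,(255,225,420,285),(6,140,90),(18,255,200),.022); print("bar",r, "n",len(P))
# long axis via PCA-fit
b=cv2.boxPoints(r); print(b.round(1))
m,r,P=box(im,c,(280,175,335,218),(0,100,30),(18,255,110),.018); print("base",r); print(cv2.boxPoints(r).round(1))
cor=[(250+x/4.5,150+y/4) for x,y in[(180,153),(337,138),(348,235),(187,248)]]
Q=np.array([plane(c,p,.018)[:2]*1000 for p in cor]); print(Q.round(1),Q.mean(0))
y,x=np.nonzero(cv2.inRange(cv2.cvtColor(im,cv2.COLOR_RGB2HSV)[180:210,295:325],(0,0,95),(180,60,255))); print(x.min()+295,x.max()+295,y.min()+180,y.max()+180)
p=(250+262/4.5,150+157/4); print("blade far top",plane(c,p,.075))
```

```text
cam [ 0.2933394  -0.02135171  1.49416795]
bar ((453.01751708984375, -50.6925048828125), (36.28398513793945, 428.26324462890625), 13.26853084564209) n 297
[[ 386.2  153.6]
 [ 484.5 -263.3]
 [ 519.8 -254.9]
 [ 421.5  161.9]]
base ((615.8681030273438, 42.474586486816406), (75.71293640136719, 107.97575378417969), 8.714510917663574)
[[570.3  90.1]
 [586.6 -16.6]
 [661.5  -5.2]
 [645.1 101.6]]
[[642.1  98.7]
 [659.3  -7.6]
 [583.9 -18.8]
 [568.4  89.2]] [613.42433467  40.37220626]
305 310 189 197
blade far top [0.62831685 0.04023015 0.075     ]
```

Estimates so far: bar middle about (455, −60) mm with yaw 13.3°, and fulcrum about (615, 40) mm with yaw 8.7°. I'll move above the bar and check from near.

```bash
python3 -m jog '[[[14,32.5,0,5.1],[14,32.5,0,5.1],[14,32.5,0,5.1],[14,32.5,0,5.1],[14,32.5,0,5.1],[14,32.5,0,5.1],[14,32.5,0,5.1],[14,32.5,0,5.1]]]' 100 && python3 -m jog '[[[14,32.5,0,5.1],[14,32.5,0,5.1],[14,32.5,0,5.1],[14,32.5,0,5.1],[14,32.5,0,5.1],[14,32.5,0,5.1],[14,32.5,0,5.1],[14,32.5,0,5.1]]]'
python3 - <<'E'
from h import *
c=manip.camera_info("wrist"); im=manip.snapshot("wrist"); cv2.imwrite("pics/w1.png",im[:,:,::-1]); print(c); s=manip.sense(); print(s['t'],s['tcp_pos'],s['tool_rot'],s['force'],s['ft_torque'])
im=manip.snapshot("top"); cv2.imwrite("pics/t1.png",im[:,:,::-1])
np.save("w1.npy",np.array([c],dtype=object),allow_pickle=True)
E
```

```text
t: 1.1
tcp_pos: [0.3451, -0.3188, 0.4045]
tool_rot: [0.972, -0.235, -0.0, -0.0]
force: [1.3, -0.5, 0.4]
finger_gap: 1.0
t: 2.1
tcp_pos: [0.4571, -0.0588, 0.4045]
tool_rot: [0.993, 0.119, -0.0, -0.0]
force: [-0.2, -0.1, 0.1]
finger_gap: 1.002
{'fx': 309.70691628693146, 'fy': 309.70691628693146, 'cx': 319.6776877955834, 'cy': 193.80481192435022, 'R': array([[ 9.71632165e-01,  2.36496913e-01, -3.81995185e-04],
       [ 2.27828087e-01, -9.35581099e-01,  2.69782078e-01],
       [ 6.34452411e-02, -2.62215974e-01, -9.62921328e-01]]), 't': array([-0.43086002, -0.19301038,  0.33456035])}
2.15 [ 0.45785053 -0.05614832  0.40457361] [ 9.92707223e-01  1.20540464e-01  5.77252896e-04 -1.42595959e-03] [-0.24558918  1.10639702  0.40631326] [ 0.01770375 -0.03781596  0.05028173]
```

View pics/w1.png

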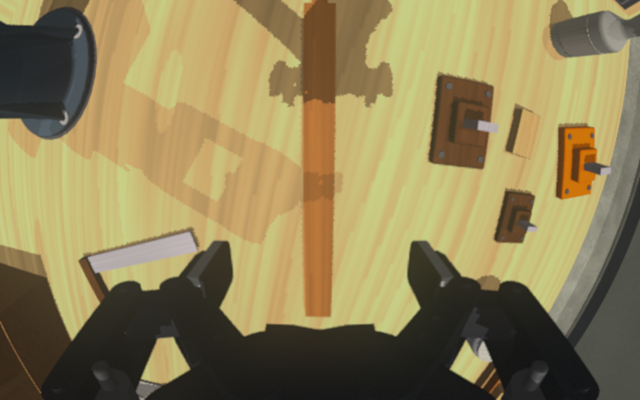

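The wrist view shows the bar running vertically at col ≈318, with its plain end at row ≈316 and the tenon end at the top edge. The fulcrum base corners are near (436,73), (493,86), (485,168) and (430,160), with the blade top at about (487,126). I'll map both to world.

```bash
cat >> h.py <<'E'
def fplane(c,uv,z):
    v=np.array([uv[0]-c['cx'],uv[1]-c['cy']],float); r=np.hypot(*v); th=r/c['fx']; v=v/max(r,1e-9)
    d=np.array([v[0]*np.sin(th),v[1]*np.sin(th),np.cos(th)]); R=c['R']; o=-R.T@c['t']; q=R.T@d
    return (o+q*(z-o[2])/q[2])*1000
E
python3 - <<'E'
from h import *
c=np.load("w1.npy",allow_pickle=True)[0]
im=cv2.imread("pics/w1.png")[:,:,::-1].copy(); hsv=cv2.cvtColor(im,cv2.COLOR_RGB2HSV)
m=cv2.inRange(hsv,(3,145,40),(16,255,255)); m[:,:290]=0; m[:,350:]=0
cv2.imwrite("pics/m.png",m)
L=[];Rr=[]
for v in list(range(15,85,5))+list(range(110,170,5))+list(range(200,310,5)):
    x=np.nonzero(m[v])[0]
    if len(x)<15: continue
    L.append(fplane(c,(x.min()-.5,v),.026)); Rr.append(fplane(c,(x.max()+.5,v),.026))
for n,A in(("L",L),("R",Rr)):
    A=np.array(A); k=np.polyfit(A[:,1],A[:,0],1); print(n,len(A),"yaw",np.degrees(np.arctan(-k[0])),"x at y=-60",np.polyval(k,-60),"res",np.std(A[:,0]-np.polyval(k,A[:,1])))
rows=np.nonzero(m[:,305:328].sum(1)>255*10)[0]; print("rows",rows.min(),rows.max())
for z in(.026,0): print("end",fplane(c,(317,rows.max()+.5),z))
print("rows top", [fplane(c,(319,v),.02).round(1) for v in (3,rows.min())])
cs=np.float32([(436,73),(493,86),(485,168),(430,160)]).reshape(-1,1,2)
g=cv2.cvtColor(im,cv2.COLOR_RGB2GRAY)
mb=cv2.inRange(hsv,(0,90,20),(18,255,125)); mb[:,:420]=0; mb[:,505:]=0; mb[:60]=0; mb[182:]=0
k,_=cv2.findContours(mb,0,1); k=max(k,key=cv2.contourArea); q=cv2.approxPolyDP(k,8,True)[:,0]; print(q.tolist())
Q=np.array([fplane(c,p,.018)[:2] for p in q]); print(Q.round(1).tolist(),Q.mean(0))
# blade top
mg=cv2.inRange(hsv,(0,0,120),(180,60,255))[112:140,470:505]; y,x=np.nonzero(mg); print("steel",x.min()+470,x.max()+470,y.min()+112,y.max()+112)
E
```

```text
L 48 yaw 13.223059969598037 x at y=-60 438.076026270048 res 0.4014190079901811
R 48 yaw 13.266759998733047 x at y=-60 474.2821714084255 res 0.4616775554897908
rows 0 315
end [ 502.3269581  -257.66486491   26.        ]
end [ 506.87933552 -277.58811567    0.        ]
rows top [array([410.6, 131.7,  20. ]), array([409.7, 135.4,  20. ])]
[[443, 75], [432, 161], [481, 168], [487, 132], [462, 123], [489, 121], [492, 87]]
[[572.7, 89.4], [587.8, -15.3], [658.1, -5.4], [651.5, 41.2], [612.9, 40.8], [650.1, 55.5], [642.3, 98.8]] [625.05216024  43.57120061]
steel 477 498 120 132
```

Run:
```python
import cv2,numpy as np
a=cv2.imread("pics/w1.png"); t=cv2.imread("pics/t1.png")
A=cv2.resize(a[55:185,415:525],(440,520),interpolation=cv2.INTER_CUBIC)
B=cv2.resize(a[290:330,290:350],(340,240),interpolation=cv2.INTER_CUBIC); C=cv2.resize(a[0:46,290:350],(340,260),interpolation=cv2.INTER_CUBIC)
cv2.imwrite("pics/c1.png",np.hstack([A,np.vstack([B,C,np.zeros((20,340,3),np.uint8)])]))
```

```text
(no output)
```

View pics/c1.png

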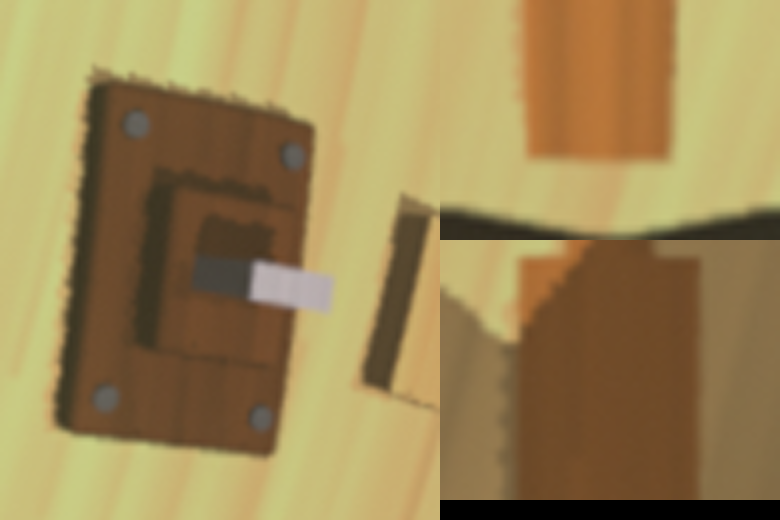

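The crop shows the blade top quad at (252,262)–(332,277)–(328,312)–(250,298), the base top corners (105,82), (313,125), (270,455) and (75,428), and the bar shoulder at image row ≈3.

Run:
```python
from h import *
c=np.load("w1.npy",allow_pickle=True)[0]
f=lambda x,y,z: fplane(c,(415+x/4-.4,55+y/4-.4),z)[:2]
B=np.array([f(x,y,.075) for x,y in[(252,262),(332,277),(328,312),(250,298)]]); print(B.round(1).tolist(),B.mean(0))
Q=np.array([f(x,y,.018) for x,y in[(105,82),(313,125),(270,455),(75,428)]]); print(Q.round(1).tolist(),Q.mean(0))
d=(Q[0]+Q[1]-Q[2]-Q[3]); print("yaw",np.degrees(np.arctan2(-d[0],d[1])), "len",np.hypot(*d)/2)
d=B[1]+B[2]-B[0]-B[3]; print("blade yaw",np.degrees(np.arctan2(d[1],d[0])),np.hypot(*d)/2)
print("shoulder",fplane(c,(319,2.8),.026),fplane(c,(317,315.0),.026))
s=manip.sense();print(s['tcp_pos']*1000,np.degrees(2*np.arctan2(s['tool_rot'][1],s['tool_rot'][0])))
```

```text
[[602.6, 44.4], [628.4, 48.7], [630.1, 39.3], [604.9, 35.2]] [616.49362528  41.89317278]
[[570.0, 88.4], [643.2, 100.7], [659.9, -5.4], [589.7, -15.6]] [615.72572339  42.03095289]
yaw 9.841715264378736 len 106.58804335681903
blade yaw 9.28525446276919 25.858687345796106
shoulder [411.06979719 129.82300726  26.        ] [ 502.1160586  -256.78179097   26.        ]
[457.29363981 -57.61299999 404.48365803] 13.735060983790468
```

Edge ≈ (616, 42), yaw ≈9.2°. Bar middle ≈ (457, −63.5), yaw 13.2°. Descending.

```bash
python3 -m jog '[[[0,-1,-40,-0.3],[0,-1,-40,0],[0,-1,-40,0],[0,-1,-40,0],[0,0,-30,0],[0,0,-20,0],[0,0,-10,0],[0,0,0,0]]]' 100 && python3 -m jog '[[[0,0,-3,0],[0,0,-3,0],[0,0,-1,0],[0,0,0,0],[0,0,0,0],[0,0,0,0],[0,0,0,0],[0,0,0,0]]]' -
python3 - <<'E'
from h import *
c=manip.camera_info("wrist"); im=manip.snapshot("wrist"); cv2.imwrite("pics/w2.png",im[:,:,::-1])
for i in range(6): manip.snapshot("wrist"); s=manip.sense(); print(s['tcp_pos']*1000,np.degrees(2*np.arctan2(s['tool_rot'][1],s['tool_rot'][0])),s['force'],s['ft_torque'])
E
```

```text
t: 3.2
tcp_pos: [0.4568, -0.0644, 0.1843]
tool_rot: [0.993, 0.114, -0.0, -0.0]
force: [1.1, 0.1, -0.2]
finger_gap: 1.001
t: 4.2
tcp_pos: [0.4569, -0.064, 0.1777]
tool_rot: [0.993, 0.115, 0.0, 0.0]
force: [-0.1, -0.6, 0.8]
finger_gap: 0.999
[456.88372648 -63.96220461 177.70644355] 13.175236420382193 [ 0.21398939 -0.42893559  0.57470223] [0.02587427 0.02901856 0.03008276]
[456.87437836 -63.97130028 177.68894722] 13.174246252488656 [-0.40557498  0.00705999  0.74136256] [ 0.06393164  0.03647661 -0.00099344]
[456.89082596 -63.96852264 177.68788079] 13.172645294424711 [-0.55109396 -0.72250273 -0.84418761] [-0.01201603  0.02391724  0.01910746]
[456.90269295 -63.97211155 177.70529978] 13.173685569145883 [-0.71235616  0.01820366  0.56727653] [-0.03234588  0.00350394  0.00943361]
[456.88571926 -63.94673674 177.69261251] 13.178770174598947 [ 0.39562229 -0.05431483 -0.26699454] [ 0.03341204  0.06240076 -0.05126507]
[456.89298175 -63.9640678  177.70590227] 13.173757874204105 [-0.2403975   0.07457186  0.64939936] [ 0.0223789   0.01495418 -0.02956811]
```

```bash
python3 -m jog '[[[0,0,0,0],[0,0,0,0],[0,0,0,0],[0,0,0,0],[0,0,0,0],[0,0,0,0],[0,0,0,0],[0,0,0,0]]]' 0 110 && python3 -m jog '[[[0,0,1,0],[0,0,3,0],[0,0,8,0],[0,0,16,0],[0,0,24,0],[0,0,26,0],[0,0,20,0],[0,0,10,0]]]' && python3 -m jog '[[[0,0,6,0],[0,0,4,0],[0,0,2,0],[0,0,0,0],[0,0,0,0],[0,0,0,0],[0,0,0,0],[0,0,0,0]]]'
python3 - <<'E'
from h import *
F=[];T=[]
for i in range(16):
    im=manip.snapshot(("side","wrist","top")[i%3]); cv2.imwrite(f"pics/{('side','wrist','top')[i%3]}3.png",im[:,:,::-1]) if i<3 else 0
    s=manip.sense(); F.append(s['force']);T.append(s['ft_torque'])
F=np.array(F);T=np.array(T); a=np.radians(13.2); n=len(F)**.5
print(s['t'],s['tcp_pos']*1000,s['tool_rot'],s['finger_gap']); print(F.mean(0),F.std(0)/n,T.mean(0),T.std(0)/n)
tx=T.mean(0)@[np.cos(a),np.sin(a),0]; print("torque about bar width",tx,"offset mm",1000*tx/F.mean(0)[2])
E
```

```text
t: 5.55
tcp_pos: [0.4567, -0.0639, 0.1782]
tool_rot: [0.993, 0.115, -0.0, 0.0]
force: [-0.6, -0.1, 6.1]
finger_gap: 0.394
t: 6.55
tcp_pos: [0.4568, -0.0639, 0.2869]
tool_rot: [0.993, 0.115, 0.001, 0.0]
force: [0.4, 1.4, -4.4]
finger_gap: 0.397
t: 7.55
tcp_pos: [0.4569, -0.0639, 0.2977]
tool_rot: [0.993, 0.115, -0.0, -0.0]
force: [0.3, 0.3, -4.2]
finger_gap: 0.395
8.35 [456.90889485 -63.95786326 297.69571252] [9.93396002e-01 1.14736143e-01 8.83244073e-06 6.19323166e-06] 0.3969618443357737
[ 0.24680634  0.13894326 -4.05127305] [0.15183772 0.15002535 0.10450023] [-0.20334649 -0.03887129 -0.00791363] [0.01004115 0.00799015 0.00542927]
torque about bar width -0.20685014939094035 offset mm 51.05806164834745
```

Lifted. Weight is about 4.05 N and the first balance estimate is about 51 mm from the grip towards the tenon. Carrying it over the edge, underside about 10 mm above it.

```bash
python3 -m jog '[[[8,5,0,-0.5],[20,14,0,-0.5],[28,18,0,-0.5],[28,18,0,-0.5],[28,18,0,-0.5],[24,17,0,-0.5],[15,10,0,-0.5],[8,6,0,-0.5]]]' && python3 -m jog '[[[0,0,-10,0],[0,0,-10,0],[0,0,-8,0],[0,0,-6,0],[0,0,-2,0],[0,0,0,0],[0,0,0,0],[0,0,0,0]]]'
python3 - <<'E'
from h import *
F=[];T=[]
I={}
for i in range(10):
    n=("side","wrist","top")[i%3]; c=manip.camera_info(n); im=manip.snapshot(n)
    if i<3: I[n]=im.copy(); cv2.imwrite(f"pics/{n}4.png",im[:,:,::-1])
    if n=="wrist" and i<3: np.save("w4.npy",np.array([c],dtype=object),allow_pickle=True)
    s=manip.sense(); F.append(s['force']);T.append(s['ft_torque'])
F=np.array(F);T=np.array(T); p=s['tcp_pos']; yaw=2*np.arctan2(s['tool_rot'][1],s['tool_rot'][0])
print(s['t'],p*1000,np.degrees(yaw)); print(F.mean(0),T.mean(0),T.mean(0)@[np.cos(yaw),np.sin(yaw),0])
c=manip.camera_info("side"); im=I["side"]; big=cv2.resize(im[120:320,200:460],None,fx=3,fy=3,interpolation=cv2.INTER_CUBIC)
ex=np.array([np.cos(yaw),np.sin(yaw),0]);ey=np.array([-np.sin(yaw),np.cos(yaw),0]); o=p-[0,0,.1777]
for X in [o+a*ex*.018+b*ey*.2+[0,0,h] for a in(-1,1) for b in(-1,1) for h in(0,.026)]+[np.array([.616,.042,.075])]:
    u=(proj(c,X)-[200,120])*3; cv2.circle(big,tuple(int(v) for v in u),3,(0,255,0),-1)
cv2.imwrite("pics/s4.png",big[:,:,::-1])
E
```

```text
t: 9.35
tcp_pos: [0.6167, 0.0431, 0.2973]
tool_rot: [0.997, 0.08, -0.0, -0.0]
force: [-1.0, 0.6, -4.1]
finger_gap: 0.397
t: 10.35
tcp_pos: [0.616, 0.0421, 0.2621]
tool_rot: [0.997, 0.08, 0.0, 0.0]
force: [0.6, -0.8, -4.7]
finger_gap: 0.395
10.85 [615.89398374  42.04030989 261.71110094] 9.175331959275736
[-0.00772282 -0.06389712 -3.98274994] [-0.20265998 -0.02717372 -0.01043355] -0.20439996159098892
```

View pics/s4.png

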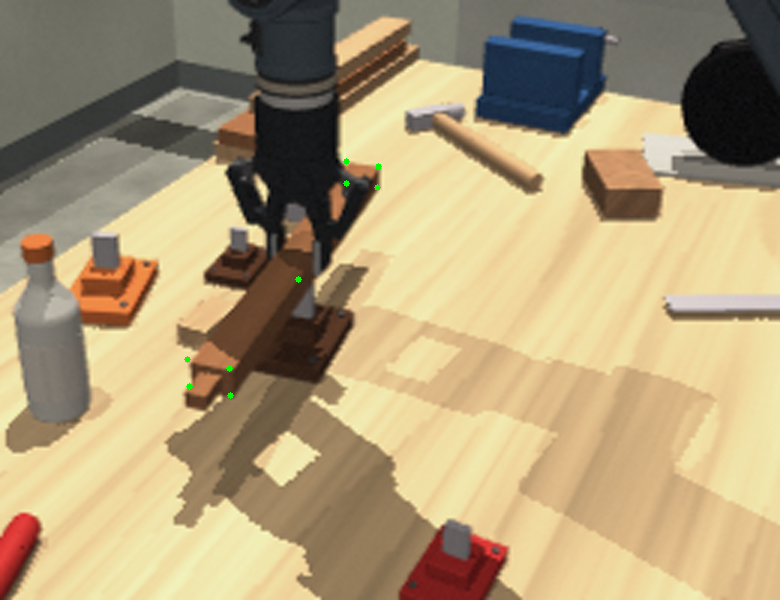

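The side view shows the bar held level, square above the stand, with the projected model corners within about 2 px of the real ones (shoulder near (193–238, 352–370) in the crop). Lowering gently until the force changes.

```bash
python3 -m jog '[[[0,0,-3,0],[0,0,-2,0],[0,0,-1,0],[0,0,-1,0],[0,0,0,0],[0,0,0,0],[0,0,0,0],[0,0,0,0]]]' && python3 -m jog '[[[0,0,-0.3,0],[0,0,-0.3,0],[0,0,-0.3,0],[0,0,-0.3,0],[0,0,0,0],[0,0,0,0],[0,0,0,0],[0,0,0,0]]]'
cat > r.py <<'E'
from h import *
def read(n=6):
    F=[];T=[];P=[]
    for i in range(n): manip.snapshot("wrist"); s=manip.sense(); F.append(s['force']);T.append(s['ft_torque']);P.append(s['tcp_pos'])
    F=np.mean(F,0);T=np.mean(T,0); q=s['tool_rot']; yaw=2*np.arctan2(q[1],q[0]); ey=np.array([-np.sin(yaw),np.cos(yaw),0])
    print("t",round(s['t'],2),"p",(np.mean(P,0)*1000).round(2),"yaw",np.degrees(yaw).round(2),"q",q.round(4),"F",F.round(2),"Fl",(F@ey).round(2),"T",T.round(3),"Tw",(T@[np.cos(yaw),np.sin(yaw),0]).round(3))
if __name__=="__main__": read()
E
python3 r.py
```

```text
t: 11.85
tcp_pos: [0.6159, 0.042, 0.2548]
tool_rot: [0.997, 0.08, 0.0, 0.0]
force: [0.3, 1.0, -3.8]
finger_gap: 0.396
t: 12.85
tcp_pos: [0.6159, 0.042, 0.2535]
tool_rot: [0.997, 0.08, 0.0, 0.0]
force: [0.4, 0.9, -3.5]
finger_gap: 0.401
t 13.15 p [615.9   42.03 253.52] yaw 9.17 q [ 0.9968  0.0799 -0.     -0.    ] F [ 0.47 -0.23 -4.29] Fl -0.3 T [-0.216 -0.021  0.01 ] Tw -0.217
```

```bash
for i in 1 2; do python3 -m jog '[[[0,0,-0.3,0],[0,0,0,0],[0,0,-0.3,0],[0,0,0,0],[0,0,-0.2,0],[0,0,0,0],[0,0,0,0],[0,0,0,0]]]' >/dev/null; python3 r.py; done
```

```text
t 14.45 p [615.91  42.03 253.24] yaw 9.18 q [9.968e-01 8.000e-02 1.000e-04 1.000e-04] F [-2.49 -0.1   5.68] Fl 0.3 T [-0.176  0.427 -0.002] Tw -0.106
t 15.75 p [615.87  42.06 253.21] yaw 9.18 q [9.968e-01 8.000e-02 2.000e-04 1.000e-04] F [-3.51  0.1   9.64] Fl 0.65 T [-0.189  0.615 -0.016] Tw -0.088
```

The bar has touched down at TCP z ≈253.3 with an edge load of about 13 N. I'll ease up to a light load before sliding.

```bash
python3 -m jog '[[[0,0,0.3,0],[0,0,0.3,0],[0,0,0.2,0],[0,0,0,0],[0,0,0,0],[0,0,0,0],[0,0,0,0],[0,0,0,0]]]' >/dev/null; python3 r.py
```

```text
t 17.05 p [615.89  42.05 253.21] yaw 9.18 q [9.968e-01 8.000e-02 1.000e-04 0.000e+00] F [-2.92 -0.05  6.11] Fl 0.42 T [-0.175  0.456  0.012] Tw -0.1
```

```bash
python3 -m jog '[[[0,0,0.4,0],[0,0,0.4,0],[0,0,0.4,0],[0,0,0,0],[0,0,0,0],[0.2,-1,0,0],[0.2,-1.5,0,0],[0.2,-1.5,0,0]]]' >/dev/null; python3 r.py
```

```text
t 18.35 p [616.51  37.9  253.92] yaw 9.18 q [ 0.9968  0.08    0.     -0.    ] F [ 0.17 -0.   -4.14] Fl -0.03 T [-0.216 -0.029  0.01 ] Tw -0.218
```

It came just clear of the edge. I'll go back to the middle and re-lay it lighter.

```bash
python3 -m jog '[[[-0.3,2,0,0],[-0.3,2,0,0],[0,0,0,0],[0,0,-0.2,0],[0,0,-0.2,0],[0,0,-0.1,0],[0,0,0,0],[0,0,0,0]]]' >/dev/null; python3 r.py;  python3 -m jog '[[[0,0,-0.1,0],[0,0,-0.1,0],[0,0,0,0],[0,0,0,0],[0,0,0,0],[0,0,0,0],[0,0,0,0],[0,0,0,0]]]' >/dev/null; python3 r.py
```

```text
t 19.65 p [615.89  42.03 253.41] yaw 9.18 q [ 0.9968  0.08   -0.      0.    ] F [-0.14 -0.04 -4.14] Fl -0.02 T [-0.185 -0.05  -0.017] Tw -0.191
t 20.95 p [615.89  42.04 253.28] yaw 9.17 q [0.9968 0.08   0.     0.    ] F [-0.63 -0.49 -2.05] Fl -0.38 T [-0.216  0.04  -0.005] Tw -0.207
```

Light contact of about 2 N. Starting the slide.

```bash
python3 -m jog '[[[0,0,-0.1,0],[0.3,-2,0,0],[0.3,-2,0,0],[0.3,-2,0,0],[0.3,-2,0,0],[0.3,-2,0,0],[0.3,-2,0,0],[0.3,-2,0,0]]]' ; python3 r.py
```

```text
t: 21.95
tcp_pos: [0.618, 0.028, 0.2533]
tool_rot: [0.997, 0.08, 0.0, -0.0]
force: [0.1, 3.6, 2.1]
finger_gap: 0.397
t 22.25 p [618.07  27.86 253.29] yaw 9.18 q [9.968e-01 8.010e-02 2.000e-04 2.000e-04] F [-0.97  2.7   2.01] Fl 2.82 T [ 0.373  0.122 -0.018] Tw 0.388
```

```bash
python3 -m jog '[[[0.3,-2,0.1,0],[0.3,-2,0,0],[0.4,-2,0,0],[0.3,-2,0,0],[0.3,-2,0,0],[0.4,-2,0,0],[0.3,-2,0,0],[0.3,-2,0,0]]]' ; python3 r.py
```

```text
t: 23.25
tcp_pos: [0.6206, 0.0119, 0.2532]
tool_rot: [0.997, 0.08, -0.0, -0.0]
force: [-0.0, 4.3, 3.4]
finger_gap: 0.394
t 23.55 p [620.64  11.74 253.24] yaw 9.19 q [9.968e-01 8.010e-02 1.000e-04 3.000e-04] F [-0.6   3.92  3.52] Fl 3.96 T [ 0.643  0.164 -0.009] Tw 0.661
```

```bash
python3 -m jog '[[[0.4,-2.5,0.1,0],[0.4,-2.5,0.1,0],[0.4,-2.5,0,0],[0.4,-2.5,0.1,0],[0.4,-2.5,0,0],[0.4,-2.5,0,0],[0.3,-2,0,0],[0.2,-1,0,0]]]'
python3 - <<'E'
from r import *
read(12)
E
```

```text
t: 24.55
tcp_pos: [0.6235, -0.0063, 0.2533]
tool_rot: [0.997, 0.08, -0.0, 0.0]
force: [0.4, 2.4, -1.7]
finger_gap: 0.395
t 25.15 p [623.48  -6.27 253.41] yaw 9.19 q [ 9.968e-01  8.010e-02 -1.000e-04  3.000e-04] F [-0.54  0.01 -1.28] Fl 0.09 T [-0.065  0.081  0.005] Tw -0.051
```

```bash
python3 -m jog '[[[0,0,-0.1,0],[0,0,0,0],[0,0,0,0],[0,0,0,0],[0,0,0,0],[0,0,0,0],[0,0,0,0],[0,0,0,0]]]' >/dev/null
python3 - <<'E'
from r import *
read(40)
E
```

```text
t 28.15 p [623.55  -5.96 253.44] yaw 9.17 q [ 9.968e-01  7.990e-02  1.000e-04 -0.000e+00] F [ 0.46 -1.36 -2.01] Fl -1.41 T [-0.342 -0.093 -0.011] Tw -0.353
```

The moment balance (Tw − L·Fl = −W(c−s) − (W−N)s) puts the balance point within about 1 mm of the edge. Before letting go I'll relieve the residual drag (Fl = −1.4).

```bash
python3 -m jog '[[[0,-0.1,0.1,0],[0,-0.1,0,0],[0,0,0,0],[0,0,0,0],[0,0,0,0],[0,0,0,0],[0,0,0,0],[0,0,0,0]]]' >/dev/null
python3 - <<'E'
from r import *
read(10); read(10)
E
```

```text
t 29.65 p [623.33  -6.13 253.42] yaw 9.18 q [ 9.968e-01  8.000e-02 -3.000e-04 -0.000e+00] F [-0.38  0.93 -3.25] Fl 0.98 T [ 0.003 -0.017  0.008] Tw -0.0
t 30.15 p [623.38  -6.19 253.44] yaw 9.18 q [ 9.968e-01  8.000e-02 -1.000e-04  0.000e+00] F [-0.48  0.93 -2.91] Fl 0.99 T [-0.053  0.067  0.017] Tw -0.041
```

The drag changed sign with about 1 N of load left. Pooling the estimates suggests the balance point is still roughly 1–2 mm short, so I'll slide a last 1.5 mm, ease the drag, and take one longer reading.

```bash
python3 -m jog '[[[0,0,-0.1,0],[0,0,-0.1,0],[0.1,-0.5,0,0],[0.1,-0.5,0,0],[0.1,-0.5,0,0],[0,0,0,0],[0,0.1,0,0],[0,0,0,0]]]' >/dev/null
python3 - <<'E'
from r import *
read(10); read(40)
E
```

```text
t 31.65 p [623.97  -7.65 253.42] yaw 9.17 q [9.968e-01 7.990e-02 3.000e-04 1.000e-04] F [ 0.41  0.06 -2.25] Fl -0.0 T [-0.012 -0.081 -0.025] Tw -0.025Traceback (most recent call last):
  File "<stdin>", line 2, in <module>
  File "r.py", line 4, in read
    for i in range(n): manip.snapshot("wrist"); s=manip.sense(); F.append(s['force']);T.append(s['ft_torque']);P.append(s['tcp_pos'])
                       ~~~~~~~~~~~~~~^^^^^^^^^
ValueError: 200 camera calls are used up
```

The camera calls are used up, so the rest goes by the force and torque readings. The joint torques look nearly noise-free and can serve as a second moment measurement.

```bash
python3 -m jog '[[[0,0,0,0],[0,0,0,0],[0,0,0,0],[0,0,0,0],[0,0,0,0],[0,0,0,0],[0,0,0,0],[0,0,0,0]]]' >/dev/null
cat > q.py <<'E'
import numpy as np
from station import manip
np.set_printoptions(precision=4,suppress=True)
s=manip.sense()
print("t",s['t'],"q",s['q'],"tau",s['tau'],"qd",s['qd'],"\np",s['tcp_pos']*1000,"F",s['force'],"T",s['ft_torque'],"gap",s['finger_gap'])
E
python3 q.py
```

```text
t 34.0 q [-0.191   0.7201  1.5505 -0.      0.8708 -0.3511] tau [  0.7462 -47.1864 -11.3438   0.1238   0.6808  -0.0901] qd [ 0.001  -0.0002  0.0011  0.0018  0.0004 -0.0013] 
p [623.8265  -7.597  253.3704] F [ 1.9958 -1.4783 -0.4657] T [-0.2178 -0.3919 -0.1278] gap 0.3983607077284072
```

```bash
cat >> q.py <<'E'
t=s['tau'];q=s['q'];th=q[1]+q[2]; Mz=t[5]; Mh=(-t[3]-np.cos(th)*Mz)/np.sin(th); Mp=-t[4]
yaw=2*np.arctan2(s['tool_rot'][1],s['tool_rot'][0]); b=yaw-q[0]; Mw=Mh*np.cos(b)+Mp*np.sin(b)
Fy=(-t[0]-Mz)/s['tcp_pos'][0]; F=s['force']; Fl=F@[-np.sin(yaw),np.cos(yaw),0]
print("Mw",Mw,"Fy(tau0)",Fy,"Fl(ft)",Fl,"Mw-.318Fy",Mw-.318*Fy,"tau1,2",t[1:3])
E
for i in 1; do python3 -m jog '[[[0,-0.1,0.05,0],[0,0,0,0],[0,0,0,0],[0,0,0,0],[0,0,0,0],[0,0,0,0],[0,0,0,0],[0,0,0,0]]]' >/dev/null; python3 q.py|tail -3; done
```

```text
t 35.0 q [-0.1911  0.7201  1.5507  0.0001  0.871  -0.3513] tau [  0.2095 -47.2562 -11.539   -0.0634   0.6038  -0.094 ] qd [ 0.0004 -0.001  -0.0014  0.0003 -0.0002  0.0002] 
p [623.7504  -7.613  253.3487] F [ 2.3702 -0.6305 -0.5777] T [-0.0535 -0.272  -0.1138] gap 0.3952727364386976
Mw -0.20426550111303868 Fy(tau0) -0.18507857702799846 Fl(ft) -1.0003583952936002 Mw-.318Fy -0.14541051361813517 tau1,2 [-47.2562 -11.539 ]
```

Drag is nearly gone and the joint-torque moment gives c − s ≈ 0. One more small nudge relieves the sideways 2 N.

```bash
python3 -m jog '[[[0.2,-0.05,0,0],[0,0,0,0],[0,0,0,0],[0,0,0,0],[0,0,0,0],[0,0,0,0],[0,0,0,0],[0,0,0,0]]]' >/dev/null; python3 q.py|tail -3
```

```text
t 36.0 q [-0.1912  0.7203  1.5503  0.0001  0.8716 -0.3514] tau [ -0.3292 -47.2717 -12.363   -0.1672   0.1711  -0.0406] qd [-0.0008  0.001  -0.0002  0.0011  0.001  -0.0009] 
p [623.8461  -7.6548 253.2893] F [ 0.0159  0.4095 -0.0215] T [ 0.0867 -0.0961  0.01  ] gap 0.3959001737770226
Mw 0.11420200639053145 Fy(tau0) 0.5928774441971391 Fl(ft) 0.40168701269442136 Mw-.318Fy -0.07433302086415879 tau1,2 [-47.2717 -12.363 ]
```

```bash
python3 -m jog '[[[0,0.05,0,0],[0,0,0,0],[0,0,0,0],[0,0,0,0],[0,0,0,0],[0,0,0,0],[0,0,0,0],[0,0,0,0]]]' >/dev/null; python3 q.py|tail -3;  python3 -m jog '[[[0,0,0,0],[0,0,0,0],[0,0,0,0],[0,0,0,0],[0,0,0,0],[0,0,0,0],[0,0,0,0],[0,0,0,0]]]' >/dev/null; python3 q.py|tail -3
```

```text
t 37.0 q [-0.1911  0.7203  1.5503 -0.      0.8715 -0.3513] tau [ -0.4496 -47.4504 -13.0216  -0.1247  -0.1435   0.0052] qd [ 0.0007  0.0017  0.0021 -0.0008 -0.0006 -0.0004] 
p [623.856   -7.6319 253.3066] F [-0.4263 -0.0839  0.255 ] T [ 0.1009  0.0545 -0.0039] gap 0.3972904385906428
Mw 0.20651556679759842 Fy(tau0) 0.7123378354757057 Fl(ft) -0.014869307542157845 Mw-.318Fy -0.020007864883676008 tau1,2 [-47.4504 -13.0216]
t 38.0 q [-0.1911  0.7203  1.5502 -0.      0.8715 -0.3513] tau [ -0.6283 -47.6932 -13.648   -0.1079  -0.4272   0.0457] qd [-0.0021  0.0001 -0.0002  0.0003  0.0014  0.0001] 
p [623.8728  -7.6414 253.2776] F [-1.5107  1.5466 -0.6052] T [0.1919 0.244  0.0333] gap 0.39739402793406864
Mw 0.3155560190157174 Fy(tau0) 0.9338830475746969 Fl(ft) 1.7677860841823805 Mw-.318Fy 0.018581209886963768 tau1,2 [-47.6932 -13.648 ]
```

Pooled estimates (in-air moment, force sensor on the edge, joint torques) put the balance point 0.7 ± 1.5 mm from the edge centre, well inside the ±5 mm top. I'll cancel the residual tangential load and let go softly.

```bash
python3 -m jog '[[[0,0,0,0],[0,0,0,0],[0,0,0,0],[0,0,0,0],[0,0,0,0],[-0.1,0.1,0,0],[0,0,0,0],[0,0,0,0]]]' - 20 ; python3 q.py|tail -3
```

```text
t: 39.0
tcp_pos: [0.6238, -0.0076, 0.2533]
tool_rot: [0.997, 0.08, -0.0, 0.0]
force: [-2.6, 0.4, 0.0]
finger_gap: 0.397
t 39.0 q [-0.191   0.7202  1.5504 -0.0001  0.8712 -0.3511] tau [ -0.53   -47.966  -14.0515  -0.007   -0.5889   0.0778] qd [-0.      0.0005 -0.0025 -0.0002  0.001  -0.0002] 
p [623.8426  -7.599  253.3115] F [-2.6077  0.434   0.0277] T [0.0969 0.2743 0.0438] gap 0.3973381460557825
Mw 0.27266372854097004 Fy(tau0) 0.7248447765800705 Fl(ft) 0.844263184827997 Mw-.318Fy 0.04216308958850762 tau1,2 [-47.966  -14.0515]
```

```bash
python3 -m jog '[[[-0.2,0.08,0,0],[0,0,0,0],[0,0,0,0],[0,0,0,0],[0,0,0,0],[0,0,0,0],[0,0,0,0],[0,0,0,0]]]' ; python3 q.py|tail -3
```

```text
t: 40.0
tcp_pos: [0.6237, -0.0076, 0.2534]
tool_rot: [0.997, 0.08, 0.0, 0.0]
force: [-1.9, 0.4, -0.7]
finger_gap: 0.394
t 40.0 q [-0.191   0.72    1.5508 -0.0001  0.8706 -0.3511] tau [  0.0769 -48.1837 -13.634    0.1847  -0.3225   0.0548] qd [-0.0012  0.0003 -0.0007 -0.0011  0.0009 -0.0026] 
p [623.7399  -7.5784 253.3597] F [-1.8802  0.411  -0.7136] T [-0.1722  0.2184  0.0319] gap 0.39386142245016637
Mw -0.07241493405692877 Fy(tau0) -0.2111307731958314 Fl(ft) 0.7055293996854715 Mw-.318Fy -0.0052753481806543795 tau1,2 [-48.1837 -13.634 ]
```

The joint-torque fit leans towards about +6 mm, while the in-air and force-sensor estimates are near 0. A further 2.5 mm slide on the edge keeps all three inside the ±5 mm top.

```bash
python3 -m jog '[[[0.1,-0.5,0,0],[0.1,-0.5,0,0],[0.1,-0.5,0,0],[0.1,-0.5,0,0],[0,-0.5,0,0],[0,0,0,0],[0,0.05,0,0],[0,0,0,0]]]' - 110 >/dev/null; python3 q.py|tail -3
```

```text
t 41.0 q [-0.1948  0.7204  1.5494 -0.0002  0.8711 -0.3548] tau [ -0.3194 -48.4721 -12.8537  -0.0911   0.1569  -0.0354] qd [ 0.0001 -0.0016 -0.0012 -0.0011  0.0006 -0.0007] 
p [624.2782 -10.0799 253.4523] F [ 1.29    0.5857 -2.6851] T [-0.024  -0.1135 -0.0348] gap 0.39354237526842006
Mw 0.029156250666814168 Fy(tau0) 0.5682387711899234 Fl(ft) 0.37253667569002635 Mw-.318Fy -0.15154367857158146 tau1,2 [-48.4721 -12.8537]
```

```bash
python3 -m jog '[[[0,0,0,0],[0,0,0,0],[0,0,0,0],[0,0,0,0],[0,0,0,0],[0,0,0,0],[0,0,0,0],[0,0,0,0]]]' >/dev/null; python3 q.py|tail -3
```

```text
t 42.0 q [-0.1948  0.7204  1.5495 -0.0002  0.8714 -0.3548] tau [  0.4395 -48.1082 -12.1574   0.115    0.4555  -0.0625] qd [ 0.0001  0.0017  0.001  -0.0001  0.0007 -0.0009] 
p [624.1835 -10.0212 253.4297] F [ 1.2612 -1.0351 -1.7601] T [-0.1744 -0.1989  0.0309] gap 0.3953446951614834
Mw -0.34848396106569324 Fy(tau0) -0.603890585069198 Fl(ft) -1.22304669797814 Mw-.318Fy -0.15644675501368827 tau1,2 [-48.1082 -12.1574]
```

```bash
python3 -m jog '[[[0.12,-0.07,0,0],[0,0,0,0],[0,0,0,0],[0,0,0,0],[0,0,0,0],[0,0,0,0],[0,0,0,0],[0,0,0,0]]]' >/dev/null; python3 q.py|tail -3
```

```text
t 43.0 q [-0.1948  0.7205  1.5493 -0.0001  0.8718 -0.3549] tau [  0.6957 -47.749  -12.129    0.2102   0.3933  -0.0457] qd [ 0.0003 -0.0001 -0.0006  0.001  -0.001  -0.0002] 
p [624.2137 -10.0374 253.3835] F [ 1.6237 -0.8024 -1.2805] T [-0.2675 -0.1876  0.0023] gap 0.39685661116600196
Mw -0.4301622042297858 Fy(tau0) -1.0413022968590102 Fl(ft) -1.051059259979544 Mw-.318Fy -0.09902807382862056 tau1,2 [-47.749 -12.129]
```

```bash
python3 -m jog '[[[0.12,-0.2,0,0],[0,0,0,0],[0,0,0,0],[0,0,0,0],[0,0,0,0],[0,0,0,0],[0,0,0,0],[0,0,0,0]]]' - 40 >/dev/null; python3 q.py|tail -3
```

```text
t 44.0 q [-0.195   0.7206  1.5491  0.0002  0.8721 -0.3552] tau [ -0.2194 -47.7259 -12.5328  -0.1013   0.1731  -0.0346] qd [-0.0007 -0.001   0.0012  0.0008 -0.0009 -0.0009] 
p [624.2662 -10.1208 253.3595] F [ 0.9682 -0.2436 -0.5724] T [-0.0028 -0.1038 -0.0948] gap 0.3963659088916126
Mw 0.03669846136325271 Fy(tau0) 0.40689022581249235 Fl(ft) -0.3948417178459547 Mw-.318Fy -0.09269263044511987 tau1,2 [-47.7259 -12.5328]
```

Tangential load is now about 0.3–0.6 N. Letting go softly.

```bash
python3 -m jog '[[[0,0,0,0],[0,0,0,0],[0,0,0,0],[0,0,0,0],[0,0,0,0],[0,0,0,0],[0,0,0,0],[0,0,0,0]]]' 46 20; python3 q.py|tail -3
```

```text
t: 45.0
tcp_pos: [0.6243, -0.0102, 0.2534]
tool_rot: [0.997, 0.08, -0.0, 0.0]
force: [-0.6, 0.4, 0.0]
finger_gap: 0.456
t 45.0 q [-0.1951  0.7206  1.549  -0.      0.8719 -0.3552] tau [ -0.0007 -47.2552 -12.6617  -0.0002   0.001    0.    ] qd [ 0.0001 -0.0004 -0.0008  0.0001 -0.0006 -0.001 ] 
p [624.3244 -10.2082 253.3607] F [-0.5675  0.4239  0.0024] T [-0.0223  0.0315 -0.0272] gap 0.4558790654470104
Mw -9.892327041397577e-05 Fy(tau0) 0.0011459518587771163 Fl(ft) 0.5089672851096667 Mw-.318Fy -0.0004633359615050988 tau1,2 [-47.2552 -12.6617]
```

All joint torques have dropped to zero, so the fingers are free of the bar. With no camera left, I'll check for tipping without touch. I raise the fingers just above where a level bar's top would be and close them: a bar raised on this side would stop them at about 0.4.

```bash
python3 -m jog '[[[0,0,0,0],[0,0,0,0],[0,0,2,0],[0,0,4,0],[0,0,7,0],[0,0,7,0],[0,0,6,0],[0,0,0,0]]]' 70 && python3 -m jog '[[[0,0,0,0],[0,0,0,0],[0,0,0,0],[0,0,0,0],[0,0,0,0],[0,0,0,0],[0,0,0,0],[0,0,0,0]]]' 15; python3 q.py|tail -3
```

```text
t: 46.0
tcp_pos: [0.6246, -0.0102, 0.2802]
tool_rot: [0.997, 0.08, 0.001, 0.0]
force: [0.4, -0.4, -1.0]
finger_gap: 0.697
t: 47.0
tcp_pos: [0.6243, -0.0102, 0.2794]
tool_rot: [0.997, 0.08, -0.0, 0.0]
force: [0.0, -0.8, -0.1]
finger_gap: 0.154
t 47.0 q [-0.195   0.6833  1.5361 -0.0001  0.9222 -0.3552] tau [ -0.0011 -46.6913 -13.6     -0.0002   0.0009   0.    ] qd [-0.0015 -0.0013  0.0001 -0.0005  0.0007  0.    ] 
p [624.328  -10.1994 279.3526] F [ 0.042  -0.7892 -0.0578] T [0.0441 0.0308 0.0113] gap 0.15369786685310632
Mw -2.8337119797366983e-05 Fy(tau0) 0.001678810214675069 Fl(ft) -0.7857555058322259 Mw-.318Fy -0.0005621987680640389 tau1,2 [-46.6913 -13.6   ]
```

Fingers closed freely, so the bar isn't raised on this side. Same test on the tenon side, about 60 mm past the edge.

```bash
python3 -m jog '[[[0,0,0,0],[0,0,0,0],[0,0,0,0],[-3.6,22.3,0,0],[-3.6,22.3,0,0],[-3.6,22.3,0,0],[-3.6,22.3,0,0],[-3.6,22.3,0,0]]]' 75 && python3 -m jog '[[[0,0,0,0],[0,0,0,0],[0,0,0,0],[0,0,0,0],[0,0,0,0],[0,0,0,0],[0,0,0,0],[0,0,0,0]]]' 15; python3 q.py|tail -3
```

```text
t: 48.0
tcp_pos: [0.6059, 0.1033, 0.2794]
tool_rot: [0.997, 0.08, -0.0, -0.0]
force: [0.2, -0.1, -0.5]
finger_gap: 0.749
t: 49.0
tcp_pos: [0.6063, 0.1013, 0.2794]
tool_rot: [0.997, 0.08, -0.0, -0.0]
force: [-0.6, -0.8, -1.4]
finger_gap: 0.149
t 49.0 q [-0.016   0.673   1.562   0.      0.9066 -0.1762] tau [ -0.0326 -45.9864 -13.3132  -0.0014   0.0006  -0.    ] qd [ 0.0001  0.0002  0.0008  0.001  -0.0012 -0.0004] 
p [606.3111 101.288  279.3781] F [-0.5956 -0.8361 -1.3978] T [-0.0522 -0.0312 -0.0208] gap 0.14935517421455113
Mw 0.0016619917075700863 Fy(tau0) 0.05377084837541837 Fl(ft) -0.7303961620948259 Mw-.318Fy -0.015437138075812958 tau1,2 [-45.9864 -13.3132]
```

Not raised on either side, so the bar is lying level. Retreating straight up and handing in.

```bash
python3 -m jog '[[[0,0,5,0],[0,0,15,0],[0,0,20,0],[0,0,20,0],[0,0,20,0],[0,0,15,0],[0,0,5,0],[0,0,0,0]]]' && python3 -c "
from station import manip
print(manip.sense()['t'],manip.sense()['tau'].round(3)); manip.sign_off()"
```

```text
t: 50.0
tcp_pos: [0.6063, 0.1013, 0.3796]
tool_rot: [0.997, 0.08, 0.0, 0.0]
force: [0.7, 0.5, -0.8]
finger_gap: 0.149
50.0 [ 3.3000e-02 -4.4553e+01 -1.7143e+01  1.0000e-03  9.0000e-03  0.0000e+00]
the job is handed in; nothing more can be done
```

I picked the bar up by its middle, laid it across the larger dark stand's edge and slid it about 53 mm, still held, to bring its balance point over the edge. I then let it go and handed in at 50 s. My last checks indicate it is lying level, but no picture confirms that.

- **Contact force:** the first touch-down went a little deeper than intended, to about 14 N on the edge. I eased it off, which briefly lifted the bar about 0.5 mm clear, then re-laid it at the middle. In the readings during the slide the load was about 2–8 N.
- **Balance point:** the estimates disagreed somewhat. The moment measured in the air gave about 51 mm from the middle, and the force sensor on the edge agreed with that. The joint torques suggested several millimetres more. I chose a stopping point that kept all of them within the ±5 mm of the blade top.
- **After release:** the wrist joint torques fell to zero, so the fingers were clear of the bar. I had used up the camera calls, so I checked for tipping by closing the fingers about 5 mm above where a level bar's top would be. They closed freely on both sides of the edge, so neither side was raised.
- **Other things on the bench:** I kept the arm away from them and felt no unexpected contact, but I took no final picture of them.

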